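Eject the charged cell and trap it on the charger's ramp

ROBOT

A 6-joint arm with a two-finger parallel gripper is mounted at the origin on a cart in front of the work surface, level with it; the furniture and walls round the work are solid. World frame = base frame: x ahead of the robot, y to its left, z up, the work surface at z = 0. Lengths are in m, angles in rad, forces in N, time in s.
With the tool pointing down it reaches from about 0.35 to 0.875 m from the base axis. Payload 4.2 kg.
Tool frame: the origin (TCP) lies midway between the tips of the shut fingers; the grasp point (between the pads) lies 19 mm behind it; z points along the fingers, x is the direction in which the jaws open and shut, and the axes are right-handed (so a half turn about z gives the same grasp; the last joint's range is limited). The gripper opens to 87 mm and grips with 3 to 60 N. Pads are 19 mm wide; open, the fingers measure 117 mm over their backs; the gripper's body (75 mm by 190 mm) begins 51 mm behind the grasp point.
Start: joints at [-0.892, 0.385, 0.008, 0, -1.194, -0.259], TCP at [0.255, -0.571, 0.223] pointing down, gripper open.
Joint ranges: [-3.14, 3.14], [-1.21, 2.06], [-1.07, 1.41], [-3.16, 2.05], [-2.99, -0.16], [-3.1, 3.1]. Speed limits (rad/s): [2.79, 2.79, 3.14, 3.14, 3.14, 3.14].

INTERFACE

Orientations are given as a rotation vector (axis times angle).
In Python, from workcell import robot, cams, job, nets gives the robot as it stands.
- The arm moves only by the shell command python3 -m inch 'ROWS' [FORCE]. ROWS is JSON, one flat list of numbers, 7 for each row, row after row: the shift along the tool's x, y, z as a fraction of full scale, then the turn, a rotation vector about the tool's x, y, z as a fraction of full scale, then the finger opening in mm, from 0 to 87. A call has 1 to 10 rows; each row is the pose to reach, as a shift and turn from the pose commanded when the call began, along the tool's axes at that moment; what a row does not reach only later rows make up. Full scale, the value 1, is 0.5 m for a shift and 90 degrees for a turn. A row lasts 1/8 s, in which the tool goes at most 62.5 mm and 10.7 degrees, less where a joint would pass 70% of its speed; a pose out of reach is approached as far as the arm can. A call with a number of a shift or a turn outside -1 to 1 is refused whole. A call with a gripper value outside its range is refused whole. The fingers move at their own pace and stop on an object; FORCE is the grip in N (left out, the last holds). Time passes only in rows, so rows that repeat a pose let the fingers close. It gives the time, the measured TCP pose, the force and the opening at its end, in the units of the state.
- robot.read_state(): the state, without advancing time (a new reading comes with each control period).
- cams.get_image(name): name is "side" or "top" or "wrist"; returns a dict with "color" (420x560x3 uint8, red, green, blue), "fx", "fy", "cx", "cy" (pixels), "k1" (the pictures are not rectified: a ray, as slopes to the right and down, at radius r is drawn at 1 + k1 r^2 times it, then the intrinsics apply), "extrinsics" (4x4, takes a point from camera to world coordinates). Camera axes: x right, y down, z forward; pixel columns grow to the right and rows downward; lengths in m; the calibration is good to about 2 mm. A picture is of the moment at which its call begins. There is no depth.
- job.finish_job(): hands the job in, once; it reports no verdict.
Trained networks look in a picture, given as the dict that the camera call returned (one of the last four; its "shot" number tells which), for a name from the list of things; names that differ only in an ending like _2 or _b are one class to them, and where a whole thing is asked for, a point or a joint stands for the part that bears it (a point fixed in the world has none). Each returns a list of dicts, best first, with "confidence" (0 to 1); they miss things now and then, are a little off and sometimes report something else, mostly with a low value. They report only what shows in the picture. A call takes as long as a camera call.
- nets.boxes_of(name, picture): "rect" ([left, top, width, height] in pixels, round what is visible of it).
- nets.landmark_of(name, picture): "pixel" ([column, row] in pixels: a listed point, or the origin of a listed thing).
The state is a dict: "t": time; "joint_pos": joint angles; "qvel": joint speeds; "joint_efforts": joint torques, N m; "tcp_pos": TCP position; "orientation": TCP orientation; "force": force on the tool from outside, world axes, zero at the start; "wrist_torque": the same for the moment, N m; "grip_width": opening from 0.0 (shut) to 1.0 (fully open).
Only numpy, scipy, OpenCV 4.12 (cv2) and the standard library are available. Lean on these libraries where they do the work, as an engineer would, in place of code of your own. Each camera call takes 0.05 s, during which the arm holds its last target. There are 200 camera calls.

TASK

Get the green cell out of the charger for me without picking it up: with one fingertip press down the eject key behind its bay, and have the other finger stop the cell on the ramp before it rolls off the charger. Then push it back against the step with that finger and finish while holding it pinned there, lying straight along the step, until I take it. Do not touch the green cell while it is in its bay, leave the orange cell in its bay and everything else on the table where it stands.

Things in the scene. Friction and masses are not known exactly. Their poses are not given: they have to be found in the camera images.
- charger: flat white charger fixed to the table, 112 mm deep, 126 mm wide. Origin on the table under it; +x to its rear (keys), -x to its front (ramp, nearest the robot), +y to its left, z up. Two lanes, left at y = +30.5 mm and right at y = -30.5 mm. Each lane from rear to front: eject key, ridge (x -1 to 6 mm, top z 31), cell lying along y, step with a round lip, ramp with an open front end.
- lip_left (a point): middle of the left lane's lip, at x -16, y 30.5, z 22.5 mm in the charger's frame. The cell in its bay lies behind it, axis at x -9, z 27 (its top at z 34). The step's upright front face is at x -18, its foot on the ramp at z 14.
- lip_right (a point): the same in the right lane (y -30.5)
- ramp_left (a point): middle of the open front end of the left ramp: x -72, y 30.5, z 6.4 mm in the charger's frame. The smooth plastic ramp falls at 8 degrees from z 14 at the step (x -18) to here and is 53 mm wide between rails 4 mm high. A cell that nothing stops rolls off this end at once.
- ramp_right (a point): the same on the right ramp (y -30.5)
- key_left (a joint): left eject key, a dark grey cap that slides straight down: 0 up, 0.009 m fully pressed; spring 2 N at the start, 4.5 N at the bottom; springs up again. It drives a bar up and forward under the rear of the cell in the left bay; the cell tips over the lip onto the ramp after about 7 mm of stroke, so press it right down.
- key_right (a joint): right eject key, the same for the right bay
- key_left_top (a point): centre of the left key's top, at x 21, y 30.5 in the charger's frame; the top is 22 mm (x) by 32 mm (y), 24 mm above the table when up, 15 mm when fully pressed (then 2 mm above the deck round it). Another fingertip at that height hangs 3 to 8 mm above the ramp, low enough to stop a cell.
- key_right_top (a point): centre of the right key's top, at x 21, y -30.5 in the charger's frame
- pin_left (a point): where the cell's centre lies when it rests on the left ramp against the step: x -25.5, y 30.5, z 20 in the charger's frame; its side toward the ramp's end is then at x -33.
- pin_right (a point): the same on the right ramp (y -30.5)
- cell_green: round cell with a green sleeve and pale band, 14.5 mm diameter, 50 mm long, about 27 g; origin at its centre, y along its axis. At the start it lies in the left or the right bay.
- cell_orange: the same cell with an orange sleeve, in the other bay; to be left there
- mug: blue mug, 98 mm high, a bystander; origin under its middle
- tea_tin: green tea tin with wooden lid, 62 mm wide, 85 mm high, a bystander; origin under its middle
- spice_jar: spice jar with red cap, 45 mm wide, 106 mm high, a bystander; origin under its middle
- remote: grey remote control, 179 by 45 by 19 mm, a bystander; origin under its middle
- egg_timer: grey and white kitchen timer, 58 mm wide, 54 mm high, a bystander; origin under its middle
- pen: green pen, 145 mm long, 9 mm high, a bystander; origin under its middle

How it is judged:
By the outcome, as a careful person would: the job done as asked, in the order asked, and still so for the second after the job is handed in, while the arm keeps its last pose, push and grip.
It also fails if it takes over 32 s, if anything falls off the work surface, if the arm or the gripper's body presses on something with over 40 N, if the wrist force passes 120 N, or if a joint passes its speed limit or range.

## Working session

There is one attempt and no reset: what is moved stays moved. The work goes in short steps, Python scripts to look and compute and a shell command to move; the robot and the scene stay as the last step left them, time stands still between calls to the robot, and variables do not carry over. Pictures are saved under pics/ and viewed, on a budget of 10 in all, crops included, one or two more only if the job needs it, and the job is handed in when it is done.

```bash
ls; mkdir -p pics; cat > h.py <<'E'
import numpy as np, cv2
from scipy.optimize import least_squares
from scipy.spatial.transform import Rotation as R
from workcell import robot,cams,job,nets
def project(P,im):
    E=np.array(im["extrinsics"]);P=np.atleast_2d(P)
    c=(P-E[:3,3])@E[:3,:3]; s=c[:,:2]/c[:,2:]
    s=s*(1+im["k1"]*(s**2).sum(1,keepdims=True))
    return s*[im["fx"],im["fy"]]+[im["cx"],im["cy"]]
def ray(px,im):
    d=(np.array(px,float)-[im["cx"],im["cy"]])/[im["fx"],im["fy"]]; s=d.copy()
    for _ in range(20): s=d/(1+im["k1"]*(s@s))
    E=np.array(im["extrinsics"]);v=E[:3,:3]@[s[0],s[1],1]
    return E[:3,3],v
def atz(px,im,z):
    o,v=ray(px,im);return o+v*(z-o[2])/v[2]
def save(im,n): cv2.imwrite("pics/"+n,cv2.cvtColor(im["color"],cv2.COLOR_RGB2BGR))
LM={"lip_left":(-16,30.5,22.5),"lip_right":(-16,-30.5,22.5),"ramp_left":(-72,30.5,6.4),"ramp_right":(-72,-30.5,6.4),"key_left_top":(21,30.5,24),"key_right_top":(21,-30.5,24),"charger":(0,0,0)}
E
python3 - <<'E'
from h import *
s=robot.read_state();print(s["t"],s["tcp_pos"],s["orientation"],s["grip_width"])
for n in("top","side"):
    im=cams.get_image(n);save(im,n+"1.png");print(n,np.round(im["extrinsics"],3).tolist(),im["fx"])
    for k in list(LM)+["cell_green","cell_orange","mug","tea_tin","spice_jar","remote","egg_timer","pen"]:
        r=nets.landmark_of(k,im)[:1]
        for q in r:
            z=LM.get(k,(0,0,27 if "cell" in k else 0))[2]/1000
            print(k,np.round(q["pixel"],1),round(q["confidence"],2),np.round(atz(q["pixel"],im,z),4))
E
```

```text
pics
0.0 [ 0.25449485 -0.57015017  0.22145703] [-1.70903316e+00 -2.63378991e+00 -1.78833243e-03] 1.0002775393886072
top [[0.012, -0.991, 0.136, 0.43], [-1.0, -0.013, -0.005, 0.053], [0.007, -0.135, -0.991, 0.989], [0.0, 0.0, 0.0, 1.0]] 411.33843459944063
lip_left [318.7 267.1] 0.66 [ 0.4216 -0.0638  0.0225]
lip_right [324.5 241. ] 0.97 [ 0.4823 -0.0776  0.0225]
ramp_left [293.7 259.4] 0.66 [ 0.4387 -0.0065  0.0064]
ramp_right [317.6 263.6] 0.76 [ 0.4296 -0.0631  0.0064]
key_left_top [303.2 218.7] 0.46 [ 0.5341 -0.0274  0.024 ]
key_right_top [328.4 224.5] 0.53 [ 0.5212 -0.0868  0.024 ]
cell_green [366.  162.9] 0.49 [ 0.6703 -0.1774  0.027 ]
cell_orange [326.9 237.5] 0.62 [ 0.4903 -0.0826  0.027 ]
mug [195.3 162.1] 0.58 [0.6731 0.2364 0.    ]
tea_tin [370.4 163.1] 0.69 [ 0.6767 -0.1947  0.    ]
spice_jar [401.1 166.1] 0.68 [ 0.6702 -0.2702  0.    ]
remote [148.8 253.1] 0.55 [0.4495 0.3386 0.    ]
egg_timer [387.4 216.9] 0.73 [ 0.5438 -0.2333  0.    ]
pen [384.4 266.8] 0.53 [ 0.4241 -0.223   0.    ]
side [[-0.9, -0.206, 0.385, 0.19], [-0.436, 0.396, -0.808, 0.843], [0.014, -0.895, -0.446, 0.51], [0.0, 0.0, 0.0, 1.0]] 385.24866935211634
lip_left [307.1 214.2] 0.71 [ 0.5039 -0.0173  0.0225]
lip_right [322.8 206.3] 0.78 [ 0.482  -0.0812  0.0225]
ramp_left [327.6 223.1] 0.64 [ 0.447  -0.024   0.0064]
ramp_right [339.9 217.9] 0.61 [ 0.4263 -0.067   0.0064]
key_left_top [300.1 211.1] 0.64 [ 0.5265 -0.0225  0.024 ]
key_right_top [313.1 202.1] 0.37 [ 0.5147 -0.0906  0.024 ]
charger [314.2 215.7] 0.63 [ 0.4974 -0.0578  0.    ]
cell_green [305.1 212.8] 0.65 [ 0.5087 -0.0143  0.027 ]
cell_orange [320.8 205.9] 0.46 [ 0.4851 -0.0724  0.027 ]
mug [204.8 254.8] 0.9 [0.6565 0.2399 0.    ]
spice_jar [285.4 175.9] 0.67 [ 0.6887 -0.2837  0.    ]
remote [261.1 309.1] 0.74 [0.4543 0.3426 0.    ]
egg_timer [323.7 188.7] 0.49 [ 0.535  -0.2437  0.    ]
pen [349.3 198.2] 0.42 [ 0.4413 -0.2135  0.    ]
```

```bash
python3 - <<'E'
import cv2,numpy as np
a=cv2.imread("pics/top1.png")[180:300,250:410];b=cv2.imread("pics/side1.png")[160:260,250:390]
a=cv2.resize(a,(400,300),interpolation=3);b=cv2.resize(b,(400,300),interpolation=3)
f=np.hstack([cv2.resize(cv2.imread("pics/top1.png"),(400,300)),cv2.resize(cv2.imread("pics/side1.png"),(400,300))])
cv2.imwrite("pics/c1.png",np.vstack([f,np.hstack([a,b])]))
E
```

```text
(no output)
```

View pics/c1.png

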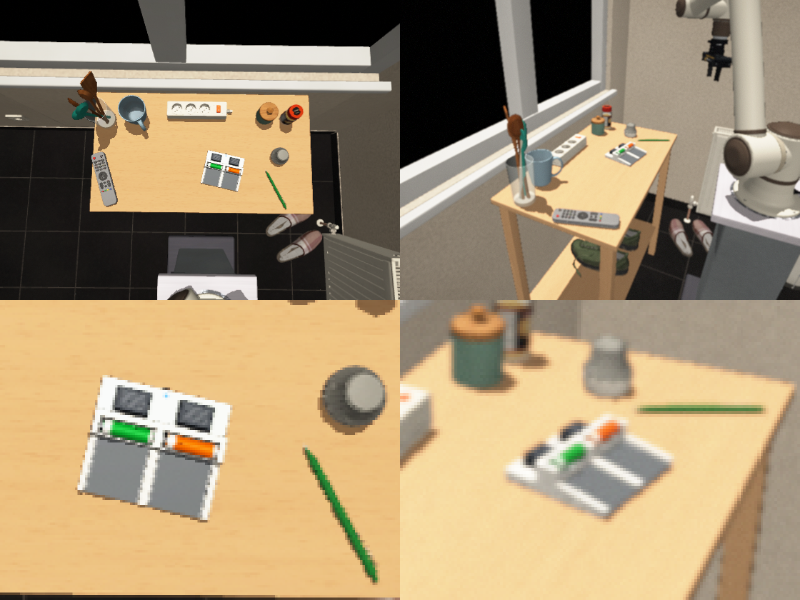

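```bash
cat >> h.py <<'E'
def dets(im,names,minc=0.3):
    o=[]
    for k in names:
        for q in nets.landmark_of(k,im)[:3]:
            if q["confidence"]>minc: o.append((k,np.array(q["pixel"]),q["confidence"],im))
    return o
def fit(D,x0):
    def res(p):
        c,s=np.cos(p[2]),np.sin(p[2]);r=[]
        for k,px,cf,im in D:
            a=np.array(LM[k])/1000
            P=[p[0]+c*a[0]-s*a[1],p[1]+s*a[0]+c*a[1],a[2]]
            r+=list((project(P,im)[0]-px)*cf)
        return r
    S=least_squares(res,x0,loss="soft_l1",f_scale=1.);return S.x,res(S.x)
def c2w(p,a):
    c,s=np.cos(p[2]),np.sin(p[2]);a=np.array(a)/1000
    return np.array([p[0]+c*a[0]-s*a[1],p[1]+s*a[0]+c*a[1],a[2]])
def goal(p,a,state=None):
    "shift (fractions) & turn to put TCP at charger point a (mm), tool x = -charger x, down"
    s=state or robot.read_state();R0=R.from_rotvec(s["orientation"])
    c,sn=np.cos(p[2]),np.sin(p[2])
    G=R.from_matrix(np.array([[-c,-sn,0],[-sn,c,0],[0,0,-1.]]))
    # columns: x=(-c,-sn,0), y=(-sn,c,0), z=(0,0,-1)
    d=R0.inv().apply(c2w(p,a)-np.array(s["tcp_pos"]))
    t=(R0.inv()*G).as_rotvec()
    print("shift mm",np.round(d*1000,1),"frac",np.round(d/0.5,4),"turn deg",np.round(np.degrees(t),2),"frac",np.round(t/(np.pi/2),4))
E
python3 - <<'E'
from h import *
D=[]
for n in("top","side"):
    D+=dets(cams.get_image(n),LM)
p,r=fit(D,[0.48,-0.045,-0.2])
print(p,np.degrees(p[2]))
for d,e in zip(D,np.reshape(r,(-1,2))): print(d[0],d[2].__round__(2),np.round(e,1))
print(c2w(p,(0,0,0)),c2w(p,(21,30.5,24)))
goal(p,(-7,30.5,200))
E
```

```text
[ 0.50361644 -0.05112951 -0.20062672] -11.495064485057908
lip_left 0.94 [-0.  -0.2]
lip_left 0.37 [-0.  -2.2]
lip_right 0.61 [-0.4 -0.2]
lip_right 0.52 [11.8  4.6]
ramp_left 0.66 [-0.5  0.2]
ramp_right 0.89 [1.7 1.8]
key_left_top 0.71 [1.3 0. ]
key_left_top 0.59 [ 0.2 -5.7]
key_right_top 0.57 [-1.7  0.6]
charger 0.62 [-0.4  1.3]
lip_left 0.94 [0.2 1.4]
lip_right 0.81 [-1.4  1.9]
lip_right 0.71 [-2.8 -1. ]
ramp_left 0.63 [-0.2  0.6]
ramp_right 0.56 [ 0.1 -0.5]
key_left_top 0.58 [-0.6 -0.3]
key_right_top 0.44 [-0.8  0.9]
charger 0.66 [ 0.8 -1.7]
[ 0.50361644 -0.05112951  0.        ] [ 0.53027337 -0.02542624  0.024     ]
shift mm [401.9 451.1  22.5] frac [0.8038 0.9022 0.0451] turn deg [ -0.    -0.   -54.45] frac [-0.    -0.    -0.605]
```

```bash
python3 -m inch '[0.804,0.902,0,0,0,-0.605,87, 0.804,0.902,0,0,0,-0.605,87, 0.804,0.902,0,0,0,-0.605,87, 0.804,0.902,0,0,0,-0.605,87, 0.804,0.902,0,0,0,-0.605,87, 0.804,0.902,0,0,0,-0.605,87, 0.804,0.902,0.02,0,0,-0.605,87, 0.804,0.902,0.045,0,0,-0.605,87, 0.804,0.902,0.045,0,0,-0.605,87, 0.804,0.902,0.045,0,0,-0.605,70]'
python3 - <<'E'
from h import *
D=[];p0=[0.5036,-0.0511,-0.2006]
im=cams.get_image("wrist");save(im,"w1.png");s=robot.read_state()
print(np.round(np.array(im["extrinsics"]),3).tolist(), s["tcp_pos"],s["force"],s["grip_width"])
D=dets(im,LM)
p,r=fit(D,p0);print(p,np.degrees(p[2]))
for d,e in zip(D,np.reshape(r,(-1,2))): print(d[0],d[2].__round__(2),np.round(d[1]),np.round(e,1))
goal(p,(-7,30.5,60))
E
```

```text
t: 3.65
tcp_pos: [0.5035, -0.0173, 0.2]
orientation: [0.311, 3.126, 0.0]
force: [0.6, -0.2, 1.4]
grip_width: 0.945
[[-0.98, 0.19, 0.05, 0.489], [0.197, 0.948, 0.248, -0.084], [-0.001, 0.254, -0.967, 0.362], [0.0, 0.0, 0.0, 1.0]] [ 0.50547516 -0.01458033  0.19932604] [ 2.36938552  1.37825622 -0.25193368] 0.9158928451382822
[ 0.50362418 -0.05132972 -0.22154269] -12.69346136779394
lip_left 0.65 [296. 182.] [-2.1 -2.4]
lip_right 0.64 [296. 111.] [-1.  -0.4]
ramp_left 0.64 [350. 179.] [-0.  -1.1]
ramp_left 0.6 [285. 109.] [39.  40.9]
ramp_right 0.83 [352. 112.] [1.6 0.4]
key_left_top 0.67 [253. 180.] [-0.4 -1.5]
key_left_top 0.49 [55. 24.] [96.6 75.5]
key_right_top 0.87 [252. 109.] [-0.1  1. ]
charger 0.56 [278. 143.] [-0.9 -0.3]
shift mm [ -0.9   0.9 140.3] frac [-0.0018  0.0017  0.2807] turn deg [0.01 0.02 1.11] frac [0.0001 0.0002 0.0123]
```

View pics/w1.png

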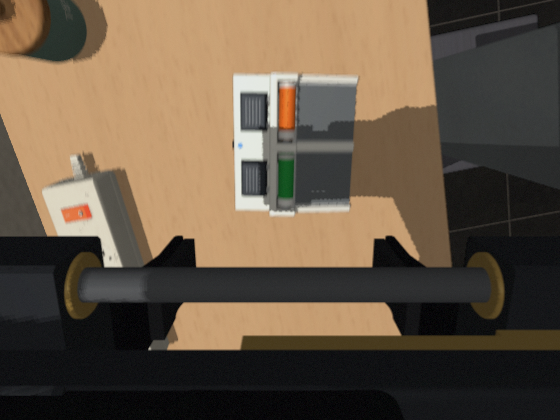

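```bash
python3 - <<'E'
from h import *
D=[];p0=[0.5036,-0.0511,-0.21]
for n in("top","side","wrist"): 
    d=dets(cams.get_image(n),LM);q,_=fit(d,p0);print(n,q,np.degrees(q[2]));D+=d
p,r=fit(D,p0);print(p,np.degrees(p[2]))
np.save("p.npy",p)
s=robot.read_state();print(s["tcp_pos"],s["orientation"],s["force"],s["grip_width"])
goal(p,(-17,30.5,60))
E
```

```text
top [ 0.50903616 -0.053927   -0.2657145 ] -15.224319388227043
side [ 0.50731551 -0.04290242 -0.00841346] -0.4820557993878486
wrist [ 0.50286913 -0.05048675 -0.21221607] -12.159085198439367
[ 0.50313722 -0.05031187 -0.20674581] -11.845662222081398
[ 0.50274342 -0.019777    0.20005904] [3.14675075e-01 3.12578891e+00 3.34905935e-05] [-0.17228175 -0.33766845  0.11760712] 0.8075217833778985
shift mm [ 10.3   0.8 140.1] frac [0.0207 0.0015 0.2801] turn deg [0.   0.   0.35] frac [0.     0.     0.0039]
```

```bash
python3 -m inch '[0.02,0.002,0.1,0,0,0.004,58, 0.02,0.002,0.2,0,0,0.004,58, 0.02,0.002,0.24,0,0,0.004,58, 0.02,0.002,0.28,0,0,0.004,58, 0.02,0.002,0.28,0,0,0.004,58, 0.02,0.002,0.28,0,0,0.004,58, 0.02,0.002,0.28,0,0,0.004,58]'
python3 - <<'E'
from h import *
p0=np.load("p.npy")
im=cams.get_image("wrist");si=cams.get_image("side");s=robot.read_state()
D=dets(im,LM);p,r=fit(D,p0);print(p,np.degrees(p[2]))
for d,e in zip(D,np.reshape(r,(-1,2))): print(d[0],d[2].__round__(2),np.round(d[1]),np.round(e,1))
print(s["tcp_pos"],s["orientation"],s["force"],s["grip_width"]*87)
goal(p0,(-17,30.5,60));goal(p,(-17,30.5,60))
# overlay of key/lip points for p0
for q,c in((p0,(255,0,0)),(p,(255,255,0))):
    for a in LM.values():
        u=project(c2w(q,a),im)[0];cv2.circle(im["color"],tuple(int(v) for v in u),2,c,-1)
w=cv2.cvtColor(im["color"],4);t=cv2.resize(cv2.cvtColor(si["color"],4)[150:255,245:385],(560,420),interpolation=3)
cv2.imwrite("pics/w2.png",cv2.resize(np.hstack([w[:, :],t]),(800,300),interpolation=cv2.INTER_AREA))
E
```

```text
t: 6.12
tcp_pos: [0.4939, -0.0166, 0.0611]
orientation: [0.324, 3.123, 0.001]
force: [0.1, -0.4, -0.2]
grip_width: 0.668
[ 0.50254618 -0.05136458 -0.21623047] -12.389093051498662
lip_left 0.57 [284. 230.] [-0.3 -1.5]
ramp_left 0.74 [376. 222.] [-0.2 -1.7]
ramp_right 0.85 [383. 116.] [0.4 0.2]
key_left_top 0.95 [218. 224.] [-0.9  2.8]
key_right_top 0.9 [212. 116.] [0.8 0. ]
[ 0.4936392  -0.01667997  0.06087764] [3.24258271e-01 3.12315557e+00 1.00679994e-03] [-0.3614873  -0.71233175 -0.11354928] 57.98747424411746
shift mm [ 0.4 -0.2  0.1] frac [ 0.0007 -0.0005  0.0002] turn deg [ 0.    0.01 -0.01] frac [ 0.      0.0001 -0.0001]
shift mm [ 0.4 -1.2  0.1] frac [ 0.0009 -0.0024  0.0002] turn deg [0.   0.01 0.53] frac [0.     0.0001 0.0059]
```

View pics/w2.png

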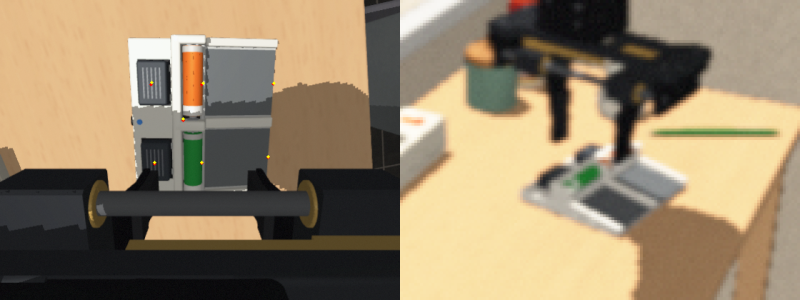

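```bash
python3 -m inch '[0.001,-0.001,0.03,0,0,0.003,58, 0.001,-0.001,0.062,0,0,0.003,58, 0.001,-0.001,0.062,0,0,0.003,58, 0.001,-0.001,0.062,0,0,0.003,58]'
python3 - <<'E'
from h import *
p=(np.load("p.npy")+[0.50254618,-0.05136458,-0.21623047])/2;np.save("p.npy",p)
im=cams.get_image("wrist");si=cams.get_image("side");s=robot.read_state()
print(s["tcp_pos"],s["force"],s["grip_width"]*87)
goal(p,(-17,30.5,30))
z=s["tcp_pos"][2]*1000
for i,c in((im,(255,0,0)),(si,(255,0,0))):
  for a in ((12,21,z),(12,40,z),(27,21,z),(27,40,z),(-46,21,z),(-46,40,z),(-61,21,z),(-61,40,z)):
    u=project(c2w(p,a),i)[0];print(np.round(u)); 
    cv2.circle(i["color"],tuple(int(v) for v in u),1 if i is im else 0,c,-1)
w=cv2.cvtColor(im["color"],4)[60:320,120:440];t=cv2.cvtColor(si["color"],4)[170:250,265:365]
cv2.imwrite("pics/w3.png",np.hstack([cv2.resize(w,(400,325)),cv2.resize(t,(400,325),interpolation=3)]))
E
```

```text
t: 7.08
tcp_pos: [0.493, -0.0171, 0.0295]
orientation: [0.331, 3.123, 0.0]
force: [0.1, 0.2, 0.1]
grip_width: 0.664
[ 0.49309498 -0.01707223  0.02970939] [0.85259173 0.50822675 0.6567185 ] 57.87535873256819
shift mm [ 0.4 -0.5 -0.3] frac [ 0.0008 -0.0009 -0.0006] turn deg [ 0.03  0.07 -0.  ] frac [ 0.0004  0.0008 -0.    ]
[220. 237.]
[221. 275.]
[187. 237.]
[189. 275.]
[346. 237.]
[344. 275.]
[379. 237.]
[376. 275.]
[304. 208.]
[300. 211.]
[300. 207.]
[296. 209.]
[322. 215.]
[319. 217.]
[327. 216.]
[323. 219.]
```

View pics/w3.png

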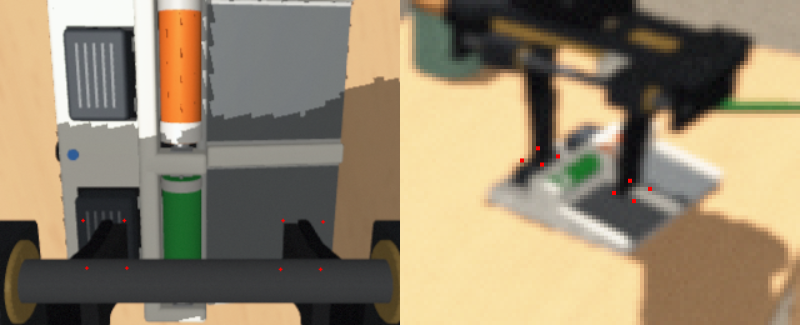

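```bash
python3 -m inch '[0.001,-0.001,0.012,0,0,0,58, 0.001,-0.001,0.018,0,0,0,58, 0.001,-0.001,0.024,0,0,0,58, 0.001,-0.001,0.029,0,0,0,58, 0.001,-0.001,0.032,0,0,0,58, 0.001,-0.001,0.032,0,0,0,58, 0.001,-0.001,0.032,0,0,0,58]'
cat > look.py <<'E'
import sys
from h import *
p=np.load("p.npy")
im=cams.get_image("wrist");si=cams.get_image("side");s=robot.read_state()
print(s["t"],s["tcp_pos"],s["orientation"],s["force"],s["grip_width"]*87)
goal(p,(-17,30.5,15))
for n,i in(("w",im),("s",si)):
  for k in("cell_green","cell_orange"):
    for q in nets.landmark_of(k,i)[:2]:
        P=atz(q["pixel"],i,.0195)-[p[0],p[1],0];c,sn=np.cos(p[2]),np.sin(p[2])
        print(n,k,np.round(q["pixel"]),round(q["confidence"],2),"charger xy mm",np.round([1000*(c*P[0]+sn*P[1]),1000*(-sn*P[0]+c*P[1])],1))
w=cv2.cvtColor(im["color"],4)[60:320,120:440];t=cv2.cvtColor(si["color"],4)[170:250,265:365]
cv2.imwrite(f"pics/{sys.argv[1]}.png",np.hstack([cv2.resize(w,(400,325)),cv2.resize(t,(400,325),interpolation=3)]))
E
python3 look.py w4
```

```text
t: 8.05
tcp_pos: [0.493, -0.0174, 0.015]
orientation: [0.33, 3.122, 0.001]
force: [-3.4, 1.5, 16.4]
grip_width: 0.663
8.15 [ 0.4929567  -0.01739251  0.01496256] [3.29866017e-01 3.12166147e+00 6.78981366e-04] [-4.07977713  1.83976316 16.74041606] 58.195429518808034
shift mm [ 0.3 -0.1 -0. ] frac [ 0.0006 -0.0003 -0.0001] turn deg [0.04 0.14 0.05] frac [0.0004 0.0016 0.0006]
w cell_green [330. 258.] 0.56 charger xy mm [-38.3  29.2]
w cell_orange [262. 125.] 0.92 charger xy mm [ -8.2 -29.8]
s cell_green [317. 218.] 0.59 charger xy mm [-36.4  32. ]
```

View pics/w4.png

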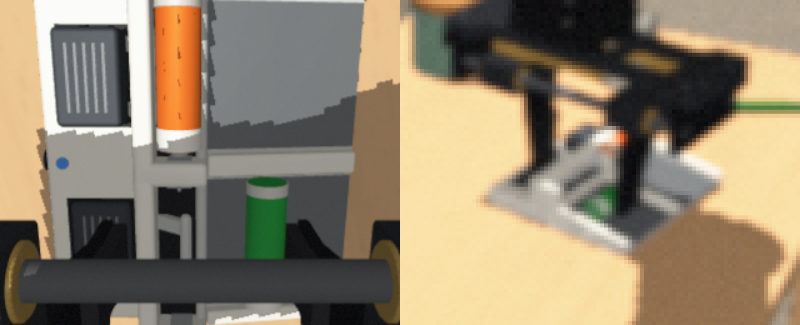

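```bash
python3 -m inch '[0,0,-0.0015,0,0,0,58, -0.003,0,-0.0015,0,0,0,55, -0.006,0,-0.0015,0,0,0,52, -0.009,0,-0.0015,0,0,0,49, -0.012,0,-0.0015,0,0,0,46, -0.013,0,-0.0015,0,0,0,44, -0.013,0,-0.0015,0,0,0,42, -0.013,0,-0.0015,0,0,0,42, -0.013,0,-0.0015,0,0,0,42]' 5
python3 look.py w5
```

```text
t: 9.48
tcp_pos: [0.4998, -0.0188, 0.0152]
orientation: [0.33, 3.121, 0.001]
force: [0.1, -0.5, 10.9]
grip_width: 0.498
9.575 [ 0.49983085 -0.01881639  0.01518294] [3.30330831e-01 3.12086911e+00 9.37254602e-04] [-1.05982814e+00 -5.66214197e-03  1.11395862e+01] 43.17855040192165
shift mm [ 7.3 -0.2  0.2] frac [ 0.0147 -0.0003  0.0003] turn deg [0.05 0.18 0.03] frac [0.0006 0.002  0.0004]
w cell_green [313. 260.] 0.87 charger xy mm [-23.7  30.3]
w cell_orange [277. 122.] 0.91 charger xy mm [ -7.5 -30.9]
s cell_green [310. 216.] 0.43 charger xy mm [-15.2  30. ]
```

View pics/w5.png

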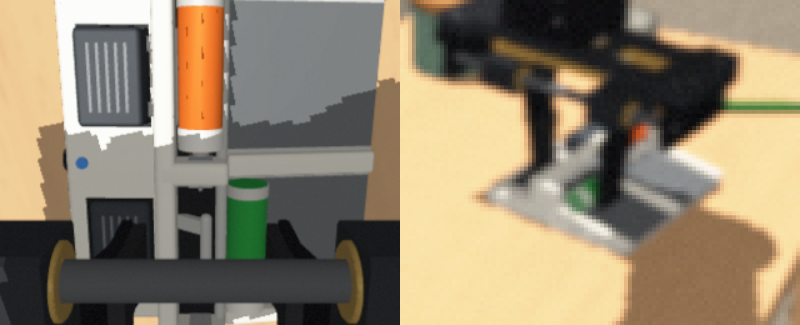

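```bash
python3 -m inch '[0,0,0,0,0,0,40, 0,0,0,0,0,0,38, 0,0,0,0,0,0,38, 0,0,0,0,0,0,38]' 8
python3 look.py w6
```

```text
t: 10.28
tcp_pos: [0.4998, -0.0188, 0.0152]
orientation: [0.33, 3.121, 0.001]
force: [-0.8, -0.7, 10.6]
grip_width: 0.501
10.375 [ 0.49980455 -0.01879562  0.01520405] [3.30300591e-01 3.12083775e+00 9.82197751e-04] [ 0.17566868  0.43184059 10.22960783] 43.34550945713168
shift mm [ 7.3 -0.2  0.2] frac [ 0.0146 -0.0004  0.0004] turn deg [0.06 0.19 0.03] frac [0.0006 0.0021 0.0004]
w cell_green [315. 257.] 0.63 charger xy mm [-24.5  28.9]
w cell_orange [279. 119.] 0.75 charger xy mm [ -8.3 -32. ]
s cell_green [306. 214.] 0.68 charger xy mm [-1.1 28.4]
s cell_green [277. 181.] 0.45 charger xy mm [197.7 -98.1]
```

View pics/w6.png

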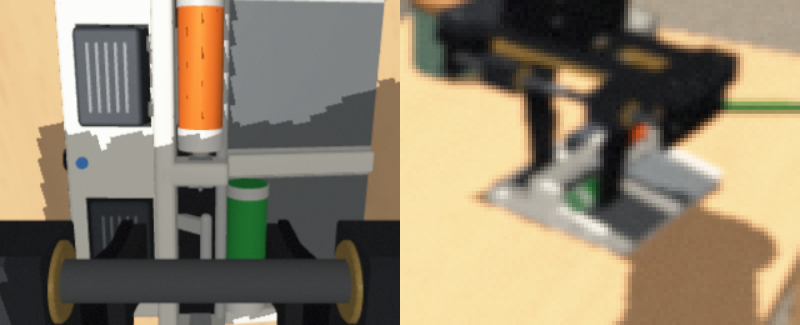

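```bash
python3 -m inch '[-0.001,0,0,0,0,0,38, -0.002,0,0,0,0,0,38, -0.002,0,0,0,0,0,38, -0.002,0,0,0,0,0,38, -0.002,0,0,0,0,0,38]' 8
python3 look.py w7
```

```text
t: 11.2
tcp_pos: [0.4999, -0.0189, 0.0152]
orientation: [0.331, 3.123, 0.001]
force: [-2.9, 1.7, 14.3]
grip_width: 0.499
11.3 [ 0.49984207 -0.01885797  0.01517019] [3.30877534e-01 3.12256435e+00 7.29609913e-04] [-3.31851632  2.49673895 12.72986029] 43.64078074338206
shift mm [ 7.4 -0.1  0.2] frac [ 0.0147 -0.0003  0.0003] turn deg [0.04 0.09 0.02] frac [0.0004 0.0009 0.0002]
w cell_green [218. 257.] 0.67 charger xy mm [19.3 29.1]
w cell_green [317. 260.] 0.59 charger xy mm [-25.5  30.5]
w cell_orange [279. 125.] 0.89 charger xy mm [ -8.3 -29.7]
s cell_green [311. 214.] 0.47 charger xy mm [-11.5  23.5]
```

View pics/w7.png

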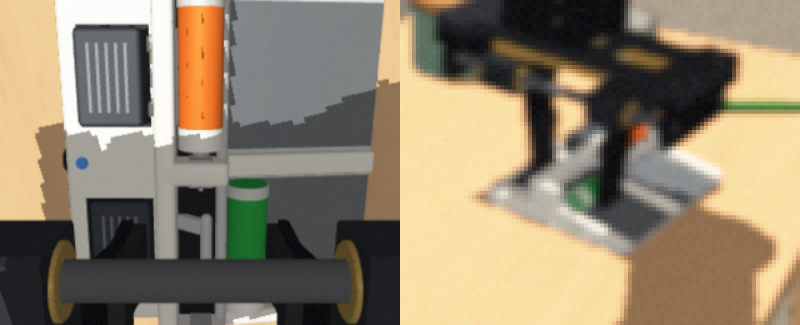

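The cell (227–267, rows 180–260) lies straight against the step's edge, with the finger behind it. The orange cell (180–222) is still in its bay.

```bash
python3 -c "
from workcell import job
print(job.finish_job())"
```

```text
the job is handed in; nothing more can be done
None
```

The green cell is out of the left bay and pinned straight against the step, and I've handed the job in at about 11.3 s of the 32 s allowed. The rear fingertip pressed the left eject key right down, and the front finger stopped the cell on the ramp. That finger then pushed it back against the step and is still holding it, with the grip set to 8 N.

**Last checks:**
- **Pinned:** the fingers stalled at about 43 mm when told to close to 38 mm. A further 1 mm push by the arm moved the tool only about 0.05 mm, and the sideways force rose to about 4 N.
- **Position:** the wrist camera put the cell at x -25.5, y 30.5 mm, which is the pin point, and the picture shows it straight along the step.
- **Orange cell:** it is still in its bay.
- **Bystanders:** the arm registered no unexpected contact on the way, but I did not re-measure the other things on the table at the end.

**What disagreed:**
- **Side camera:** its network estimates of the green cell were scattered, because the gripper hid it. In the last shot the wrist network also gave one wrong candidate, on the key. I went by the picture instead.
- **Charger position:** my estimate seems to be about 1.5 mm off along x, within the calibration's accuracy.
- **Key force:** the rear finger is still holding the key down, with about 13 N of vertical force on the tool. It peaked near 17 N while pressing, so it pushed harder than the spring needed.

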